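# Hang the sign holder on the rail and clamp it

### The job

Hang the loose sign holder astride the fixture's rail, squarely and right in front of the clamp's rubber foot, and let go of it. Then pump the clamp's trigger, moving the jaw with the trigger alone, until the foot presses the holder against the rail, and stop with the sprung foot pushed about half way in: never squash it nearly fully home. Finish while still holding the trigger pulled in, so that the pressure stays on, and leave the other things on the bench where they are.

Things in the scene. Friction and masses are not known exactly. Their poses are not given: they have to be found in the camera images.
- holder: Loose aluminium sign holder, 0.12-0.21 kg, 60 (x) x 34 (y) x 95 mm, upright: an inverted U with a plate on top. Origin: centre of underside, z up. Legs 4 mm thick at y = -15 and +15 mm, 26 mm clear between, z 0-40; web z 40-45; grip plate (white paper on both faces) 50 wide (x), 8 thick (y), z 45-95 mm. Either way round will do.
- clamp: Fixture fixed to the bench: dark base plate 130 x 335 x 12 mm. Origin on the bench near its middle, z up, y = clamping direction, trigger to rail. In mm: black body x -25..25, y -132..-19, top z 105; fixed handle on it x -10..10, y -45..-27, top z 170; trigger behind at y -105. Toothed rod along y at x 0, z 88 carries the jaw with a sprung rubber foot, facing the rail at y 130.
- rail_mid (a point): Middle of the top face of the horizontal aluminium rail, 100 mm above the bench, facing the foot; axes as clamp. Rail along x, 206 long, 20 wide (y), 24 mm high; 16 mm posts below it at x = -95 and +95 mm. A holder hung on it has its origin 40 mm below this point.
- trigger_hinge (a point): Hinge of the trigger inside the clamp body, 60 mm above the bench, axes as clamp; the trigger swings about the x axis through it.
- trigger_grip (a point): Point to hold the trigger, on its centre line 105 mm above the hinge (165 mm above the bench at rest). The trigger is an upright black paddle 24 mm wide (clamp x), 14 mm thick (y), its top 25 mm above this point; free space on both sides.
- trigger (a joint): Trigger angle, rad: 0 at rest (upright), swings towards the fixed handle (clamp +y) up to 0.36; returned by a light spring (1.5 to 2.5 N at the grip). Each 0.1 rad pushes the jaw 8 mm, after up to 8 mm lost until the pawl meets a tooth; the way back leaves the jaw. Needs under 18 N. No locking pawl: let go, and the foot's spring pushes the jaw back until little pressure is left.
- jaw (a joint): How far the jaw (black block 32 x 24 x 36 mm) has gone forward, m, 0 to 0.09 (start 0 to 0.025), about 2.5 N friction. The foot meets a holder that lies against the rail at 0.065; a holder hung centrally is met up to 3 mm sooner and first slid against the rail.
- foot (a joint): How far the sprung foot is pushed into the jaw, m: 0 free, 0.020 fully home; spring 700 N/m. Grows once the holder is tight against the rail. Its bright steel stem shows between rubber and jaw block, 20 mm long when free.
- foot_face (a point): Centre of the face of the rubber foot, a disc of 28 mm diameter and 8 mm thick, 88 mm above the bench; axes as clamp, it moves along y.
- jar: Bystander: upright jar with steel lid, diameter 48 mm, 75 mm high, origin at the centre of its underside.
- carton: Bystander: cardboard carton 90 x 60 x 50 mm, origin at the centre of its underside.
- bolt: Bystander: steel bolt standing on its head, 62 mm high, origin at the centre of its underside.
- tape: Bystander: roll of tape, 90 mm diameter, 40 mm high, origin at the centre of its underside.
- bin: Bystander: red bin of fasteners, 130 x 90 x 55 mm, origin at the centre of its underside.
- screwdriver: Bystander: screwdriver lying on the bench.
- block: Bystander: steel block 50 x 50 x 30 mm, origin at the centre of its underside.
Not all that is in view belongs to the job. What is shaped like the holder but blue or turquoise is not meant.

How it is judged:
By the outcome, as a careful person would: the job done as asked, in the order asked, and still so for the second after the job is handed in, while the arm keeps its last pose, push and grip.
It also fails if it takes over 61 s, if anything falls off the work surface, if the arm or the gripper's body presses on something with over 40 N, if the wrist force passes 120 N, or if a joint passes its speed limit or range.

### The arm

A 7-joint arm with a two-finger parallel gripper is mounted at the origin on the work surface. World frame = base frame: x ahead of the robot, y to its left, z up, the work surface at z = 0. Lengths are in m, angles in rad, forces in N, time in s.
With the tool pointing down it reaches from about 0.4 to 0.85 m from the base axis. Payload 4.5 kg.
Tool frame: the origin (TCP) lies where the fingers leave the gripper's body, on its centre line; the fingertips stand 64 mm ahead of it and the grasp point (between the pads) lies 45 mm ahead of it; z points along the fingers, y is the line along which they close (so a half turn about z gives the same grasp; the last joint's range is limited). The gripper opens to 88 mm and grips with 3 to 60 N. Pads are 18 mm wide; open, the fingers measure 123 mm over their backs; the gripper's body (75 mm by 187 mm) begins 45 mm behind the grasp point.
Start: joints at [-1.275, 0.689, -0.195, 1.565, 0.157, 0.902, -0.215], TCP at [0.162, 0.604, 0.303] pointing down, gripper open.
Joint ranges: [-3.01, 3.01], [-0.46, 2.08], [-1.47, 1.51], [0.13, 2.56], [-1, 4.14], [0.04, 2.09], [-2.66, 2.66]. Speed limits (rad/s): [2.57, 2.57, 3.14, 3.14, 3.14, 3.14, 3.14].

### API

Orientations are given as a unit quaternion [x, y, z, w].
In Python, from plant import r gives the robot as it stands.
- The arm moves only by the tool play_rows, never from a script. Its arguments are lists of equal length, an entry for each row: "translation": the shift along the tool's x, y, z in m, a list of three; "delta_rot": the turn, a rotation vector about the tool's x, y, z in degrees, a list of three; "grip": the opening, from -1 (shut) to 1 (fully open). In form: {"translation": [[x, y, z], ...], "delta_rot": [[rx, ry, rz], ...], "grip": [grip, ...]}. A call has 1 to 20 rows; each row shifts and turns the commanded pose from where the row before left it, along the tool's axes as they then stand; what a row does not reach is not made up. A row lasts 1/8 s, in which the tool goes at most 62.5 mm and 10.7 degrees, less where a joint would pass 70% of its speed; a pose out of reach is approached as far as the arm can. A call with a gripper value outside its range is refused whole. The fingers move at their own pace and stop on an object; "squeeze" is the grip in N (left out, the last holds). Time passes only in rows, so rows that do not move let the fingers close. It gives the time, the measured TCP pose, the force, the opening and the grip force at its end, in the units of the state.
- r.get_state(): the state, without advancing time (a new reading comes with each control period).
- r.snapshot(name): name is "scene" or "top" or "wrist"; returns the picture (400x640x3 uint8, blue, green, red); there is no depth.
- r.get_calibration(name): a dict with "intrinsics" (3x3 intrinsics, pixels), "eye" and "rotation" of the camera in the world. Camera axes: x right, y up, looking along -z (the intrinsics and any distortion apply to the point x, -y, -z); pixel columns grow to the right and rows downward; lengths in m; the calibration is good to about 2 mm. A picture is of the moment at which its call begins: read the wrist's pose just before it. get_calibration takes no time and is no camera call; for the wrist camera it gives the pose at the moment of the call.
- r.finish_job(): hands the job in; it is judged then, once.
Trained networks look in the newest picture that a camera, given by its name, has taken for a name from the list of things; names that differ only in an ending like _2 or _b are one class to them, and where a whole thing is asked for, a point or a joint stands for the part that bears it (a point fixed in the world has none). Each returns a list of dicts, best first, with "confidence" (0 to 1); they miss things now and then, are a little off and sometimes report something else, mostly with a low value. They report only what shows in the picture. A call takes as long as a camera call. They do not tell look-alikes from the thing itself.
- r.look_for(camera, target): "point" ([x, y, z] in m, in world coordinates, good to about 4 mm: the middle of the surface that is visible of it).
- r.silhouettes(camera, target): "pixels" (400x640 bool, what is visible of it).
The state is a dict: "clock": time; "q": joint angles; "qd": joint speeds; "joint_torque": joint torques, N m; "tool_pos": TCP position; "eef_rot": TCP orientation; "contact_force": force on the tool from outside, world axes, zero at the start; "moment": the same for the moment, N m; "opening": opening from 0.0 (shut) to 1.0 (fully open); "finger_force": force on a finger pad.
Only numpy, scipy, OpenCV 4.12 (cv2) and the standard library are available. Lean on these libraries where they do the work, as an engineer would, in place of code of your own. Each camera call takes 0.05 s, during which the arm holds its last target. There are 200 camera calls.

## Working session

There is one attempt and no reset: what is moved stays moved. The work goes in short steps, Python scripts to look and compute and a tool call to move; the robot and the scene stay as the last step left them, time stands still between calls to the robot, and variables do not carry over. Pictures are saved under pics/ and viewed, at most 10 in all, crops included, and the job is handed in when it is done.

Besides the shell and the picture viewer there is one more tool, called as name(argument=value, ...) on one line, values as JSON. play_rows: Moves the arm, as the interface text tells. Its arguments: {"type":"object","properties":{"translation":{"type":"array","items":{"type":"array","items":{"type":"number"}}},"delta_rot":{"type":"array","items":{"type":"array","items":{"type":"number"}}},"grip":{"type":"array","items":{"type":"number"}},"squeeze":{"type":"number"}},"required":["translation","delta_rot","grip"]}

```bash
mkdir -p pics; ls; python3 - <<'E'
from plant import r
import cv2,numpy as np
s=r.get_state();print({k:np.round(v,4).tolist() for k,v in s.items()})
for c in("scene","top"):
    im=r.snapshot(c);cv2.imwrite(f"pics/{c}1.png",im)
    k=r.get_calibration(c);print(c,{a:np.round(b,4).tolist() for a,b in k.items()})
    for t in("holder","clamp","trigger_grip","foot_face","rail_mid","trigger","jaw"):
        try:print(t,[(np.round(d["point"],3).tolist(),round(d["confidence"],2)) for d in r.look_for(c,t)][:3])
        except Exception as e:print(t,e)
E
```

```text
pics
{'clock': 0.0, 'q': [-1.2752, 0.69, -0.1945, 1.5664, 0.1574, 0.9025, -0.2151], 'qd': [-0.0015, 0.0027, 0.0003, -0.0001, 0.0003, 0.0, -0.0012], 'joint_torque': [-0.0007, -52.7548, -1.2669, -15.343, -0.0525, 0.0065, 0.0002], 'tool_pos': [0.1617, 0.6032, 0.3019], 'eef_rot': [0.1305, 0.9915, -0.0009, -0.0], 'contact_force': [0.1758, -0.4526, -0.69], 'moment': [-0.0186, -0.0111, 0.0281], 'finger_force': 0.0, 'opening': 1.0003}
scene {'intrinsics': [[411.06, 0.0, 322.2038], [0.0, 411.06, 190.841], [0.0, 0.0, 1.0]], 'eye': [1.171, 0.7814, 0.8933], 'rotation': [0.1603, 0.4198, 0.8434, 0.2945]}
holder [([0.52, 0.203, 0.045], 0.96), ([0.651, 0.165, 0.046], 0.93), ([0.531, 0.334, 0.045], 0.83)]
clamp [([0.564, -0.04, 0.029], 0.84), ([0.557, -0.042, 0.094], 0.74), ([0.266, 0.405, 0.021], 0.67)]
trigger_grip [([0.555, -0.168, 0.157], 0.49), ([0.614, 0.265, 0.046], 0.4)]
foot_face [([0.553, -0.013, 0.094], 0.52)]
rail_mid [([0.596, -0.458, 0.031], 0.68), ([0.564, -0.044, 0.032], 0.58), ([0.457, 0.442, 0.049], 0.51)]
trigger [([0.557, -0.167, 0.154], 0.66)]
jaw [([0.555, -0.044, 0.093], 0.78)]
top {'intrinsics': [[507.8469, 0.0, 317.5248], [0.0, 507.8469, 200.0263], [0.0, 0.0, 1.0]], 'eye': [0.4022, -0.0026, 1.6263], 'rotation': [0.0275, -0.0353, -0.6966, 0.7161]}
holder [([0.509, 0.195, 0.046], 0.71), ([0.636, 0.154, 0.045], 0.7), ([0.526, 0.322, 0.049], 0.63)]
clamp [([0.55, -0.175, 0.187], 0.72), ([0.756, -0.3, 0.029], 0.42), ([0.422, 0.273, 0.074], 0.25)]
trigger_grip [([0.551, -0.172, 0.185], 0.66)]
foot_face []
rail_mid [([0.543, -0.057, 0.017], 0.8)]
trigger [([0.552, -0.174, 0.19], 0.45)]
jaw [([0.549, -0.058, 0.091], 0.7)]
```

View pics/scene1.png

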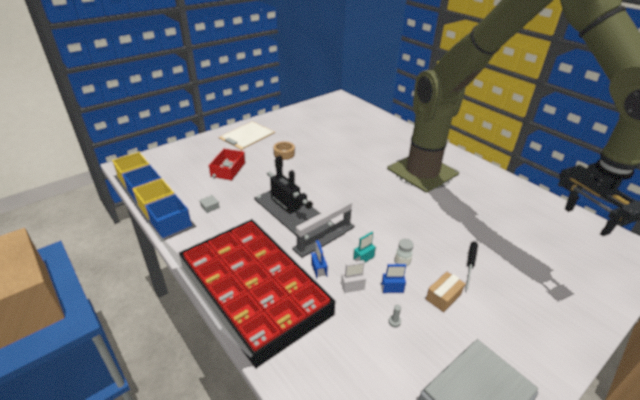

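View pics/top1.png

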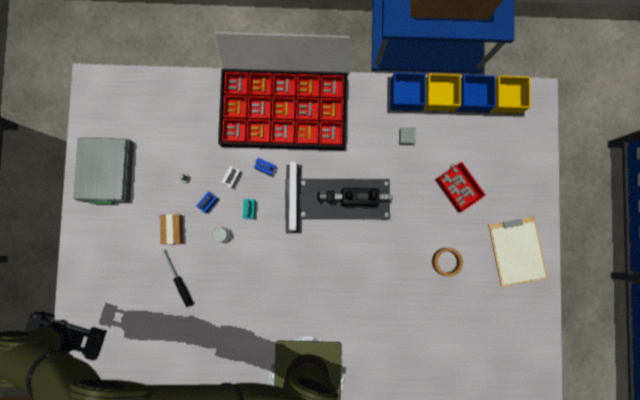

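```bash
cat > h.py <<'E'
from plant import r
import cv2,numpy as np
from scipy.spatial.transform import Rotation as R
def cal(c):
    k=r.get_calibration(c);q=np.array(k["rotation"])
    M=R.from_quat(q).as_matrix() if q.shape==(4,) else q
    return np.array(k["intrinsics"]),np.array(k["eye"]),M
def ray(cl,uv,z):
    K,e,M=cl;uv=np.atleast_2d(uv).astype(float)
    d=np.c_[(uv[:,0]-K[0,2])/K[0,0],-(uv[:,1]-K[1,2])/K[1,1],-np.ones(len(uv))]@M.T
    return e+d*((z-e[2])/d[:,2])[:,None]
def proj(cl,P):
    K,e,M=cl;p=(np.atleast_2d(P)-e)@M
    return np.c_[K[0,0]*p[:,0]/-p[:,2]+K[0,2],-K[1,1]*p[:,1]/-p[:,2]+K[1,2]]
def delta(pos,Rt):
    "tool-frame shift and rotvec deg from present pose"
    s=r.get_state();R0=R.from_quat(s["eef_rot"])
    return np.round(R0.inv().apply(np.array(pos)-s["tool_pos"]),4),np.round((R0.inv()*Rt).as_rotvec(degrees=True),2)
def down(yx):
    "tool down, tool y axis at world angle yx (deg)"
    a=np.radians(yx);y=np.array([np.cos(a),np.sin(a),0]);z=np.array([0,0,-1.]);x=np.cross(y,z)
    return R.from_matrix(np.c_[x,y,z])
E
python3 - <<'E'
from h import *
c=cal("top")
print("rail corners",ray(c,[[287,163],[299,163],[299,232],[287,232]],.1).round(3).tolist())
print("plate ends h",ray(c,[[389,180],[389,219],[302,180],[302,219]],.012).round(3).tolist())
print("holder",ray(c,[[231,177]],.08).round(3))
print("jar etc",ray(c,[[265,166],[207,202],[250,208],[222,235],[186,178]],.08).round(3).tolist())
w=cal("wrist");s=r.get_state();R0=R.from_quat(s["eef_rot"])
print("wrist rel",R0.inv().apply(w[1]-s["tool_pos"]).round(3),(R0.inv().as_matrix()@w[2]).round(3).tolist(),w[0].round(1).tolist())
print(delta([.60,.16,.35],down(90)))
im=r.snapshot("top");cv2.imwrite("pics/c2.png",cv2.resize(im[140:250,160:400],None,fx=3.3,fy=3.3,interpolation=cv2.INTER_CUBIC))
for l in r.silhouettes("top","holder")[:4]:
    m=l["pixels"];ys,xs=np.nonzero(m);print(l["confidence"],xs.mean(),ys.mean(),m.sum(),cv2.minAreaRect(np.c_[xs,ys].astype(np.float32)))
E
```

```text
rail corners [[0.649, 0.078, 0.1], [0.65, 0.042, 0.1], [0.441, 0.035, 0.1], [0.44, 0.071, 0.1]]
plate ends h [[0.617, -0.246, 0.012], [0.492, -0.248, 0.012], [0.609, 0.033, 0.012], [0.484, 0.029, 0.012]]
holder [[0.604 0.249 0.08 ]]
jar etc [[0.641, 0.146, 0.08], [0.525, 0.319, 0.08], [0.51, 0.187, 0.08], [0.426, 0.269, 0.08], [0.596, 0.386, 0.08]]
wrist rel [ 0.076 -0.    -0.082] [[-0.0, 0.954, 0.299], [1.0, 0.0, 0.001], [0.001, 0.299, -0.954]] [[337.4, 0.0, 319.7], [0.0, 337.4, 195.5], [0.0, 0.0, 1.0]]
(array([-0.5382, -0.3152, -0.0473]), array([ 1.0e-02,  0.0e+00, -1.5e+01]))
0.79 206.956 202.572 250 ((206.8770294189453, 202.64755249023438), (13.443873405456543, 18.821422576904297), 39.80556869506836)
0.66 231.25096525096524 177.06949806949808 259 ((231.4000244140625, 177.1999969482422), (13.416407585144043, 19.677398681640625), 26.56505012512207)
0.64 249.195 208.81 200 ((249.5, 209.0), (18.0, 11.0), 90.0)
```

View pics/c2.png

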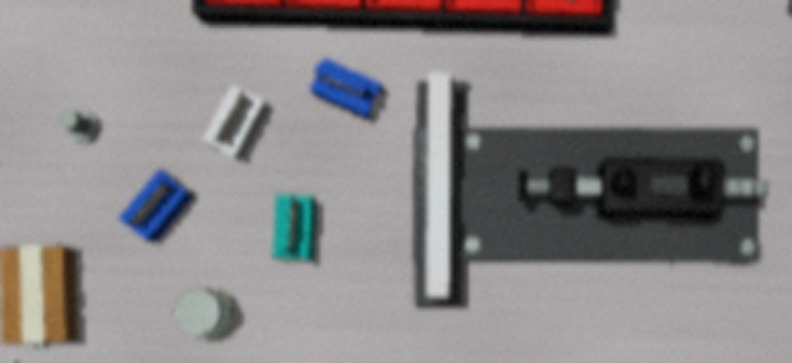

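play_rows(translation=[[-0.0432,-0.019,0],[-0.0432,-0.019,0],[-0.0432,-0.019,0],[-0.0432,-0.019,0],[-0.0432,-0.019,0],[-0.0432,-0.019,0],[-0.0432,-0.019,0],[-0.0432,-0.019,0],[-0.0432,-0.019,0],[-0.0432,-0.019,0],[-0.0432,-0.019,0],[-0.0432,-0.019,0],[0,0,0],[0,0,0],[0,0,0],[0,0,0]], delta_rot=[[0,0,0],[0,0,0],[0,0,0],[0,0,0],[0,0,0],[0,0,0],[0,0,0],[0,0,0],[0,0,0],[0,0,0],[0,0,0],[0,0,0],[0,0,7.5],[0,0,7.5],[0,0,0],[0,0,0]], grip=[0,0,0,0,0,0,0,0,0,0,0,0,0,0,0,0])

```text
clock: 2.9
tool_pos: [0.6034, 0.2495, 0.3027]
eef_rot: [0.258, 0.966, 0.0, 0.0]
contact_force: [-0.2, -0.1, -0.0]
opening: 0.502
finger_force: 0.0
```

```bash
python3 - <<'E'
from h import *
s=r.get_state();print(s["tool_pos"],R.from_quat(s["eef_rot"]).as_matrix().round(3).tolist(),s["opening"])
im=r.snapshot("wrist");cv2.imwrite("pics/w1.png",im)
c=cal("wrist")
for l in r.silhouettes("wrist","holder")[:4]:
    m=l["pixels"];ys,xs=np.nonzero(m);print(round(l["confidence"],2),xs.mean(),ys.mean(),m.sum(),cv2.minAreaRect(np.c_[xs,ys].astype(np.float32)))
E
```

```text
[0.60337531 0.24949004 0.30274124] [[-0.867, 0.498, 0.0], [0.498, 0.867, 0.0], [-0.0, 0.0, -1.0]] 0.5022498470728702
0.98 267.52501344809036 233.00053792361484 1859 ((264.0487976074219, 240.93902587890625), (53.338436126708984, 60.626914978027344), 83.6598129272461)
0.71 228.72036784741144 110.72922343324251 2936 ((228.3505859375, 109.87845611572266), (68.57131958007812, 46.12885284423828), 58.78159713745117)
0.64 354.5795411808951 54.97517863858594 2659 ((354.75323486328125, 53.100433349609375), (37.99706268310547, 75.99413299560547), 7.594643592834473)
0.57 330.3213405618531 169.6875308033514 2029 ((330.6828308105469, 172.46795654296875), (73.20684051513672, 33.50081253051758), 85.76361083984375)
```

View pics/w1.png

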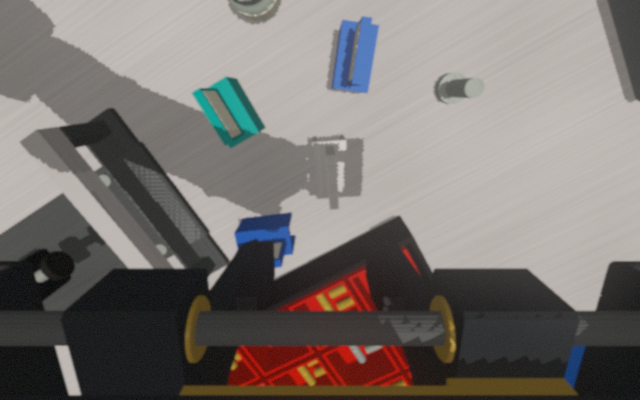

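```bash
python3 - <<'E'
from h import *
im=cv2.imread("pics/w1.png")
a=cv2.resize(im[120:230,280:390],None,fx=5,fy=5,interpolation=cv2.INTER_CUBIC)
a=cv2.convertScaleAbs(a,alpha=1.5,beta=-60)
cv2.imwrite("pics/w1c.png",a)
c=cal("wrist");print(proj(c,[[.604,.249,.095],[.604,.249,.0]]))
E
```

```text
[[320.02107792 180.8648048 ]
 [319.97445293 159.67196702]]
```

View pics/w1c.png

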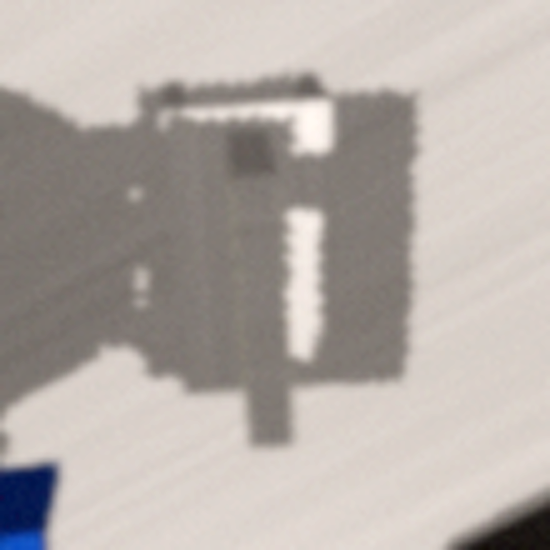

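```bash
python3 - <<'E'
from h import *
c=cal("wrist");f=lambda p:[280+p[0]/5-.4,120+p[1]/5-.4]
print("web",ray(c,[f((235,240))],.045).round(4),"corners",ray(c,[f(p) for p in((150,90),(325,100),(185,390))],.045).round(4).tolist())
print("plate",ray(c,[f((253,170)),f((253,260)),f((271,440)),f((275,150))],.095).round(4).tolist())
t=r.snapshot("top");cv2.imwrite("pics/t3.png",t);T=cal("top")
m=((t.min(2)>185)).astype(np.uint8);n,l,st,ce=cv2.connectedComponentsWithStats(m[165:190,218:246])
print(st[1:].tolist(),ce[1:])
for p in r.look_for("top","holder")[:4]:print(np.round(p["point"],4),p["confidence"])
E
```

```text
web [[0.6067 0.2553 0.045 ]] corners [[0.5716, 0.2557, 0.045], [0.5908, 0.285, 0.045], [0.6296, 0.2301, 0.045]]
plate [[0.5873, 0.2688, 0.095], [0.6012, 0.261, 0.095], [0.632, 0.2473, 0.095], [0.5861, 0.2738, 0.095]]
[] []
[0.6373 0.1499 0.0453] 0.46
[0.5175 0.1871 0.0457] 0.44
```

play_rows(translation=[[0.005,-0.035,0.02],[0.005,-0.035,0.02],[0.0,0,0],[0,0,0]], delta_rot=[[0,0,0],[0,0,0],[0,0,0],[0,0,0]], grip=[0,0,0,0])

```text
clock: 3.6
tool_pos: [0.5606, 0.1946, 0.2633]
eef_rot: [0.259, 0.966, 0.001, 0.001]
contact_force: [0.6, 0.1, 0.6]
opening: 0.499
finger_force: 0.0
```

```bash
python3 - <<'E'
from h import *
im=r.snapshot("wrist");c=cal("wrist");np.savez("pics/w2.npz",K=c[0],e=c[1],M=c[2])
u=proj(c,[[.606,.256,.06]])[0].round().astype(int);x0,y0=u-55;print(x0,y0)
cv2.imwrite("pics/w2.png",im)
a=cv2.resize(im[y0:y0+110,x0:x0+110],None,fx=5,fy=5,interpolation=cv2.INTER_CUBIC)
cv2.imwrite("pics/w2c.png",a)
E
```

```text
350 136
```

View pics/w2c.png

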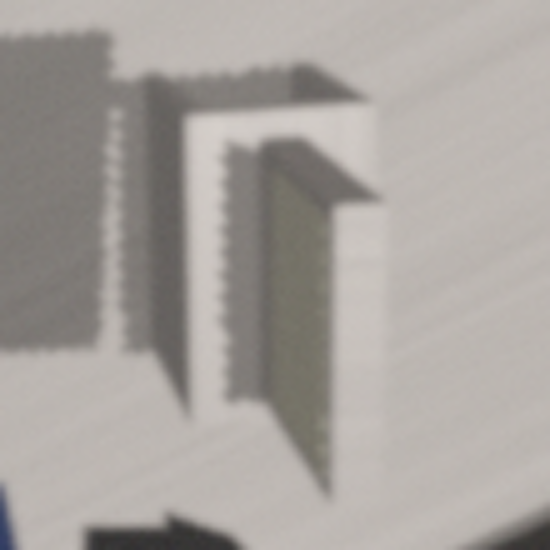

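```bash
python3 - <<'E'
from h import *
d=np.load("pics/w2.npz");c=(d["K"],d["e"],d["M"])
f=lambda p:[350+p[0]/5-.4,136+p[1]/5-.4]
P=ray(c,[f(p) for p in((331,207),(331,497),(385,200))],.095);W=ray(c,[f(p) for p in((187,112),(190,417),(375,103))],.045)
for A in(P,W):
    l=A[1]-A[0];t=A[2]-A[0];print(A.round(4).tolist(),np.hypot(*l[:2]),np.hypot(*t[:2]),np.degrees(np.arctan2(l[1],l[0])),np.degrees(np.arctan2(t[1],t[0])),"centre",((A[1]+A[2])/2).round(4))
E
```

```text
[[0.5867, 0.2651, 0.095], [0.6306, 0.2446, 0.095], [0.5899, 0.2727, 0.095]] 0.048418885830835354 0.008228174100525624 -25.072555613367932 67.69525091671416 centre [0.6102 0.2586 0.095 ]
[[0.5762, 0.2565, 0.045], [0.6293, 0.2307, 0.045], [0.5916, 0.2866, 0.045]] 0.05905798178813542 0.033793034971098174 -25.979517444373347 62.79587716557371 centre [0.6105 0.2586 0.045 ]
```

play_rows(translation=[[-0.0132,-0.043,-0.015],[-0.0132,-0.043,-0.015],[-0.0132,-0.043,-0.015],[-0.0132,-0.043,-0.015],[0,0,0],[0,0,0],[0,0,0],[0,0,0],[0,0,0]], delta_rot=[[0,0,0],[0,0,0],[0,0,0],[0,0,0],[0,0,-10],[0,0,-10],[0,0,-10],[0,0,0],[0,0,0]], grip=[0,0,0,0,0,0,0,0,0])

```text
clock: 4.78
tool_pos: [0.5201, 0.0188, 0.323]
eef_rot: [0.001, 1.0, 0.0, 0.001]
contact_force: [0.1, 0.2, 0.4]
opening: 0.504
finger_force: 0.0
```

```bash
python3 - <<'E'
from h import *
im=r.snapshot("wrist");c=cal("wrist");np.savez("pics/w3.npz",K=c[0],e=c[1],M=c[2])
cv2.imwrite("pics/w3.png",im)
s=r.get_state();print(s["tool_pos"],s["q"])
for t in ("foot_face","trigger_grip","jaw","rail_mid"):
    for p in r.look_for("wrist",t)[:2]:print(t,np.round(p["point"],4),round(p["confidence"],2))
E
```

```text
[0.51996678 0.01872026 0.32294141] [ 0.11420495  0.54061062 -0.37644702  1.84898532  0.26663249  0.80058505
  1.16856984]
trigger_grip [ 0.5518 -0.1681  0.165 ] 0.61
trigger_grip [ 0.5398 -0.0737  0.0218] 0.26
jaw [ 0.5509 -0.0575  0.1012] 0.81
rail_mid [ 0.5385 -0.075   0.022 ] 0.73
```

View pics/w3.png

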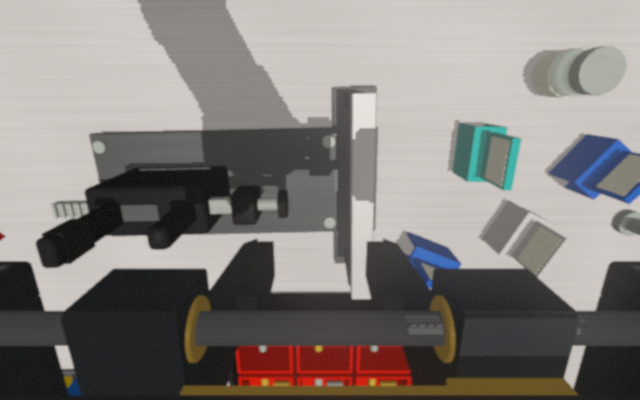

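```bash
python3 - <<'E'
from h import *
g=cv2.cvtColor(cv2.imread("pics/w3.png"),cv2.COLOR_BGR2GRAY).astype(int)
for y in(100,115,130,205,220,240,260,280):print(y,g[y,344:382].tolist())
for x in(356,362,368):print(x,g[84:98,x].tolist(),g[288:304,x].tolist())
print("row foot")
for y in(200,204,208):print(g[y,205:292].tolist())
a=cv2.imread("pics/w3.png")[80:310,30:390];cv2.imwrite("pics/w3c.png",cv2.resize(a,None,fx=2.2,fy=2.2,interpolation=cv2.INTER_CUBIC))
E
```

```text
100 [79, 77, 76, 77, 82, 87, 100, 123, 168, 206, 223, 227, 227, 228, 228, 228, 228, 227, 228, 228, 227, 227, 227, 228, 227, 228, 227, 227, 228, 227, 223, 209, 195, 194, 200, 201, 203, 202]
115 [81, 81, 82, 83, 82, 87, 98, 123, 166, 205, 222, 227, 227, 227, 227, 227, 226, 227, 227, 226, 225, 226, 226, 226, 226, 226, 227, 226, 226, 225, 217, 200, 194, 198, 201, 201, 200, 199]
130 [77, 78, 79, 77, 78, 84, 100, 131, 176, 207, 221, 222, 216, 198, 177, 156, 143, 138, 138, 138, 138, 138, 138, 138, 139, 139, 140, 138, 139, 139, 134, 130, 129, 148, 175, 190, 194, 192]
205 [75, 74, 77, 71, 76, 85, 102, 138, 180, 204, 213, 214, 215, 214, 215, 214, 215, 214, 215, 216, 214, 214, 215, 215, 215, 214, 214, 214, 205, 178, 147, 151, 177, 194, 197, 199, 198, 199]
220 [78, 76, 75, 75, 76, 87, 105, 137, 177, 200, 210, 212, 212, 212, 212, 212, 212, 212, 212, 213, 212, 212, 212, 212, 212, 212, 212, 208, 191, 161, 142, 164, 189, 198, 201, 201, 202, 201]
240 [78, 77, 79, 76, 78, 84, 106, 145, 185, 203, 208, 208, 208, 207, 208, 208, 207, 207, 208, 207, 208, 206, 202, 195, 191, 191, 189, 183, 173, 175, 182, 18
[... 1328 characters left out ...]
176, 176, 177, 174, 170, 154, 132, 101, 63, 37, 30, 29, 30, 32, 31, 33, 36, 29, 33, 35, 27, 34, 34, 33, 32, 31, 37, 40, 48, 47, 45, 34, 39, 68, 115, 152, 169, 173, 172, 173, 173, 175, 173, 173, 174, 175, 174, 173, 174, 175, 175, 174, 166, 140, 101, 68, 54, 52, 52, 52, 52, 50, 42, 46, 58, 81, 94, 102, 106]
[34, 24, 28, 57, 105, 147, 164, 169, 170, 170, 169, 170, 170, 171, 169, 168, 170, 170, 170, 172, 170, 170, 171, 169, 163, 148, 109, 62, 37, 28, 30, 31, 30, 31, 26, 34, 35, 31, 34, 35, 35, 33, 34, 38, 53, 54, 56, 53, 51, 45, 41, 53, 92, 134, 154, 158, 159, 159, 158, 158, 157, 158, 157, 160, 158, 156, 156, 157, 157, 157, 154, 143, 114, 75, 55, 52, 50, 52, 52, 49, 47, 48, 54, 77, 96, 101, 105]
```

View pics/w3c.png

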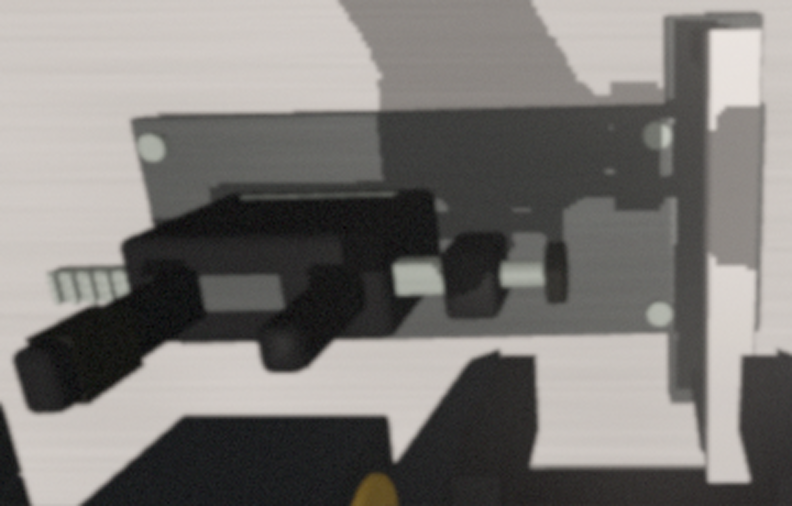

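```bash
python3 - <<'E'
from h import *
d=np.load("pics/w3.npz");c=(d["K"],d["e"],d["M"])
L=ray(c,[[351.8,100],[351.8,115],[351.4,130],[351.2,205],[351.2,220],[350.9,240],[350.9,260]],.1)
Rr=ray(c,[[375,100],[374.7,115],[373.1,205],[372.8,220]],.1)
E=ray(c,[[362,92.5],[361.5,299.2]],.1)
for A in(L,Rr):
    p=np.polyfit(A[:,0],A[:,1],1);print("slope deg",np.degrees(p[0]),"y at .548",np.polyval(p,.548))
print("ends",E.round(4).tolist(),E[1,0]-E[0,0],"mid",E.mean(0))
print("foot face",ray(c,[[287.5,203]],.088).round(4),"stem",ray(c,[[256.8,204],[277.3,204]],.092).round(4).tolist())
print("base edges z12",ray(c,[[92,133],[335,127],[115,236.0],[330,231]],.012).round(4).tolist())
# top camera check of rail with silhouettes-free threshold
T=cal("top");g=cv2.cvtColor(cv2.imread("pics/top1.png"),cv2.COLOR_BGR2GRAY)
m=(g[155:240,280:305]>200).astype(np.uint8);n,l,st,ce=cv2.connectedComponentsWithStats(m);i=1+st[1:,4].argmax()
ys,xs=np.nonzero(l==i);q=cv2.minAreaRect(np.c_[xs+280,ys+155].astype(np.float32));print(q,ray(T,[q[0]],.1))
E
```

```text
slope deg 1.1778476799574713 y at .548 0.04784600512284119
slope deg 1.6085053826036122 y at .548 0.06873670753594036
ends [[0.4459, 0.0545, 0.1], [0.6528, 0.0613, 0.1]] 0.2069768052510303 mid [0.54935466 0.0579438  0.1       ]
foot face [[ 0.5505 -0.0141  0.088 ]] stem [[0.5501, -0.0437, 0.092], [0.5501, -0.0237, 0.092]]
base edges z12 [[0.4906, -0.2445, 0.012], [0.4844, 0.0354, 0.012], [0.6199, -0.2418, 0.012], [0.6136, 0.0306, 0.012]]
((292.0, 195.0), (64.0, 4.0), 90.0) [[0.55145611 0.05993467 0.1       ]]
```

play_rows(translation=[[-0.018,0.048,0.02],[-0.018,0.048,0.02],[-0.018,0.048,0.02],[-0.018,0.048,0.02],[-0.018,0.048,0.02],[0,0,0],[0,0,0],[0,0,0],[0,0,0],[0,0,0]], delta_rot=[[0,0,0],[0,0,0],[0,0,0],[0,0,0],[0,0,0],[0,0,8.5],[0,0,8.5],[0,0,8.5],[0,0,0],[0,0,0]], grip=[0,0,0,0,0,0,0,0,0,0])

```text
clock: 6.28
tool_pos: [0.6095, 0.2584, 0.2227]
eef_rot: [0.22, 0.976, -0.0, -0.0]
contact_force: [-0.2, -0.3, 0.2]
opening: 0.496
finger_force: 0.0
```

```bash
python3 - <<'E'
from h import *
print(r.get_state()["tool_pos"],delta([.6103,.2586,.118],down(64.5)))
E
```

```text
[0.60950063 0.25843425 0.22267449] (array([-0.0007,  0.0005,  0.1047]), array([-0.  , -0.  ,  0.14]))
```

play_rows(translation=[[-0.0005,0.0005,0.021],[0,0,0.021],[0,0,0.021],[0,0,0.021],[0,0,0.0207],[0,0,0],[0,0,0],[0,0,0],[0,0,0],[0,0,0],[0,0,0],[0,0,0],[0,0,0]], delta_rot=[[0,0,0],[0,0,0],[0,0,0],[0,0,0],[0,0,0],[0,0,0],[0,0,0],[0,0,0],[0,0,0],[0,0,0],[0,0,0],[0,0,0],[0,0,0]], grip=[0,0,0,0,0,0,-0.4,-0.8,-1,-1,-1,-1,-1], squeeze=30)

```text
clock: 7.9
tool_pos: [0.6104, 0.2587, 0.1184]
eef_rot: [0.221, 0.975, 0.0, 0.0]
contact_force: [-0.9, -0.7, 4.9]
opening: 0.092
finger_force: 30.0
```

play_rows(translation=[[0,0,-0.02],[0,0,-0.04],[0,0,-0.04],[0,0,-0.03],[0,0,0],[0,0,0],[0,0,0],[0,0,0],[0.0109,-0.0332,0],[0.0109,-0.0332,0],[0.0109,-0.0332,0],[0.0109,-0.0332,0],[0.0109,-0.0332,0],[0.0109,-0.0332,0],[0,0,0],[0,0,0]], delta_rot=[[0,0,0],[0,0,0],[0,0,0],[0,0,0],[0,0,-6.7],[0,0,-6.7],[0,0,-6.7],[0,0,-6.7],[0,0,0],[0,0,0],[0,0,0],[0,0,0],[0,0,0],[0,0,0],[0,0,0],[0,0,0]], grip=[-1,-1,-1,-1,-1,-1,-1,-1,-1,-1,-1,-1,-1,-1,-1,-1])

```text
clock: 9.9
tool_pos: [0.5497, 0.0587, 0.2487]
eef_rot: [-0.011, 1.0, 0.0, 0.001]
contact_force: [0.4, 0.4, -2.2]
opening: 0.086
finger_force: 30.0
```

```bash
python3 - <<'E'
from h import *
print(r.get_state()["tool_pos"],delta([.5494,.0582,.178],down(91.3)))
im=r.snapshot("wrist");c=cal("wrist");np.savez("pics/w4.npz",K=c[0],e=c[1],M=c[2]);cv2.imwrite("pics/w4.png",im)
s=r.snapshot("scene");cv2.imwrite("pics/s4.png",s)
S=cal("scene");u=proj(S,[[.549,.058,.15]])[0].astype(int);a=cv2.resize(s[u[1]-55:u[1]+65,u[0]-70:u[0]+50],None,fx=4,fy=4,interpolation=cv2.INTER_CUBIC)
b=np.zeros((480,800,3),np.uint8);b[:,:480]=a;b[:200,480:800]=cv2.resize(im,(320,200));cv2.imwrite("pics/m4.png",b)
E
```

```text
[0.54966922 0.05865171 0.24865947] (array([ 0.0004, -0.0005,  0.0707]), array([0.06, 0.07, 0.02]))
```

View pics/m4.png

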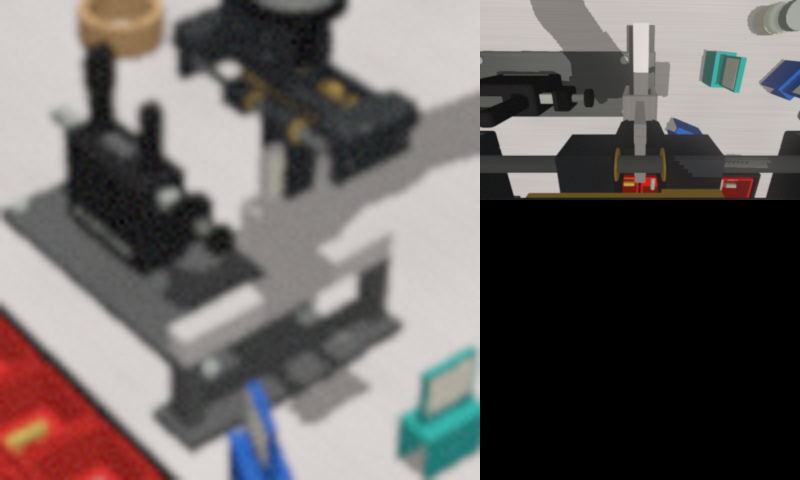

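play_rows(translation=[[0.0004,-0.0005,0.012],[0,0,0.012],[0,0,0.01],[0,0,0.009],[0,0,0],[0,0,0]], delta_rot=[[0,0,0],[0,0,0],[0,0,0],[0,0,0],[0,0,0],[0,0,0]], grip=[-1,-1,-1,-1,-1,-1])

```text
clock: 10.75
tool_pos: [0.5492, 0.0575, 0.2052]
eef_rot: [-0.011, 1.0, 0.0, 0.0]
contact_force: [0.4, -0.0, -1.9]
opening: 0.088
finger_force: 30.0
```

```bash
python3 - <<'E'
from h import *
s=r.get_state();print(s["tool_pos"],s["contact_force"],s["moment"])
im=r.snapshot("wrist");c=cal("wrist");np.savez("pics/w5.npz",K=c[0],e=c[1],M=c[2]);cv2.imwrite("pics/w5.png",im)
a=cv2.resize(im[20:300,230:430],None,fx=2,fy=2,interpolation=cv2.INTER_CUBIC)
cv2.imwrite("pics/w5c.png",a)
# predicted web corners if held centred, web z = tcp-.118+.045
p=np.array(s["tool_pos"]);M=R.from_quat(s["eef_rot"]).as_matrix()
for y in(-.017,.017):
    q=proj(c,[p+M@[x,y,.118-.045] for x in(.03,-.03)]);print("web edge",q.round(1).tolist())
E
```

```text
[0.54915907 0.0575135  0.20516377] [ 0.41390276 -0.04732139 -1.85681109] [ 0.01682806 -0.021043   -0.01695294]
web edge [[285.9, 191.6], [289.3, 299.6]]
web edge [[356.9, 191.6], [353.2, 299.6]]
```

View pics/w5c.png

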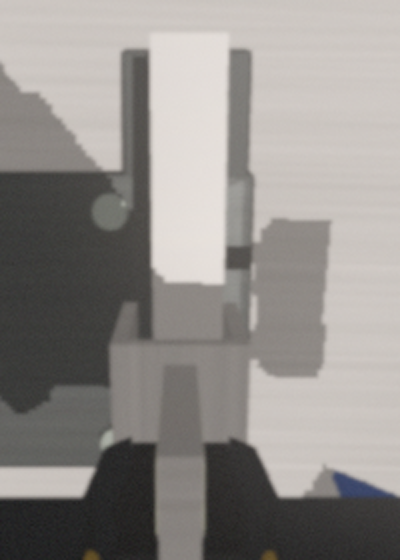

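```bash
python3 - <<'E'
from h import *
d=np.load("pics/w5.npz");c=(d["K"],d["e"],d["M"])
g=cv2.cvtColor(cv2.imread("pics/w5.png"),cv2.COLOR_BGR2GRAY).astype(float)
def edge(y,a,b):
    p=g[y-1:y+2,a:b].mean(0);D=np.abs(np.diff(p));i=D.argmax();w=D[max(i-2,0):i+3];return a+.5+(np.arange(max(i-2,0),max(i-2,0)+len(w))*w).sum()/w.sum()
for y in(50,75,95,110,130,150):
    l,h=edge(y,300,312),edge(y,338,350);P=ray(c,[[l,y],[h,y]],.1);print(y,round(l,1),round(h,1),P.round(4).tolist(),"mid",P[:,1].mean().round(4),"w",(P[1,1]-P[0,1]).round(4))
zw=.2052-.073
for y in(200,215,230):
    l,h=edge(y,278,292),edge(y,348,362);P=ray(c,[[l,y],[h,y]],zw);print("web",y,l.round(1),h.round(1),"mid",P.mean(0).round(4),"w",(P[1,1]-P[0,1]).round(4))
E
```

```text
50 304.0 344.1 [[0.4535, 0.0465, 0.1], [0.453, 0.067, 0.1]] mid 0.0568 w 0.0205
75 304.3 343.6 [[0.4655, 0.0468, 0.1], [0.4651, 0.0673, 0.1]] mid 0.0571 w 0.0205
95 304.5 343.2 [[0.4755, 0.047, 0.1], [0.4751, 0.0675, 0.1]] mid 0.0573 w 0.0206
110 304.7 343.0 [[0.4833, 0.0472, 0.1], [0.4828, 0.0677, 0.1]] mid 0.0575 w 0.0206
130 304.9 342.3 [[0.4939, 0.0474, 0.1], [0.4934, 0.0678, 0.1]] mid 0.0576 w 0.0205
150 305.0 342.2 [[0.5049, 0.0475, 0.1], [0.5044, 0.0682, 0.1]] mid 0.0579 w 0.0207
web 200 284.4 354.5 mid [0.5234 0.056  0.1322] w 0.0338
web 215 284.9 353.9 mid [0.5311 0.0562 0.1322] w 0.0337
web 230 285.5 353.4 mid [0.5391 0.0564 0.1322] w 0.0337
```

play_rows(translation=[[0,0.0022,0],[0,0,0],[0,0,0.008],[0,0,0.008],[0,0,0.006],[0,0,0.004],[0,0,0],[0,0,0]], delta_rot=[[0,0,0],[0,0,0],[0,0,0],[0,0,0],[0,0,0],[0,0,0],[0,0,0],[0,0,0]], grip=[-1,-1,-1,-1,-1,-1,-1,-1])

```text
clock: 11.8
tool_pos: [0.549, 0.0597, 0.179]
eef_rot: [-0.011, 1.0, 0.0, 0.0]
contact_force: [0.8, -0.4, -1.9]
opening: 0.09
finger_force: 30.0
```

play_rows(translation=[[0,0,0.0008],[0,0,0]], delta_rot=[[0,0,0],[0,0,0]], grip=[-1,-1])

```text
clock: 12.05
tool_pos: [0.549, 0.0597, 0.1784]
eef_rot: [-0.011, 1.0, 0.0, 0.0]
contact_force: [-0.7, -0.4, -0.1]
opening: 0.083
finger_force: 30.0
```

play_rows(translation=[[0,0,0],[0,0,0],[0,0,0],[0,0,0],[0,0,-0.015],[0,0,-0.03],[0,0,-0.04],[0,0,-0.04],[0,0,0],[0,0,0]], delta_rot=[[0,0,0],[0,0,0],[0,0,0],[0,0,0],[0,0,0],[0,0,0],[0,0,0],[0,0,0],[0,0,0],[0,0,0]], grip=[-0.8,-0.6,-0.4,-0.2,-0.2,-0.2,-0.2,-0.2,-0.2,-0.2])

```text
clock: 13.3
tool_pos: [0.5485, 0.0594, 0.3034]
eef_rot: [-0.011, 1.0, -0.0, -0.0]
contact_force: [0.3, -0.1, 0.4]
opening: 0.401
finger_force: 0.0
```

```bash
cat >> h.py <<'E'
def edge(g,y,a,b,hw=1):
    p=g[y-hw:y+hw+1,a:b].mean(0);D=np.abs(np.diff(p));i=D.argmax();j=max(i-2,0);w=D[j:i+3];return a+.5+(np.arange(j,j+len(w))*w).sum()/w.sum()
E
python3 - <<'E'
from h import *
s=r.get_state();print(s["tool_pos"],s["opening"],s["q"])
im=r.snapshot("wrist");c=cal("wrist");np.savez("pics/w6.npz",K=c[0],e=c[1],M=c[2]);cv2.imwrite("pics/w6.png",im)
g=cv2.cvtColor(im,cv2.COLOR_BGR2GRAY).astype(float)
for x in(.525,.535):
  for z,n,hw in((.105,"web",.017),(.1,"rail",.010)):
    pass
q=lambda P:proj(c,[P])[0]
for x in(.526,.532,.54,.548):
    a,b=q([x,.0589-.017,.105]),q([x,.0589+.017,.105]);y=int(round(a[1]))
    l,h=edge(g,y,int(a[0])-7,int(a[0])+8),edge(g,y,int(b[0])-7,int(b[0])+8);P=ray(c,[[l,y],[h,y]],.105)
    print("web",x,y,l.round(1),h.round(1),P.mean(0).round(4),(P[1,1]-P[0,1]).round(4))
for x in(.47,.49,.505):
    a,b=q([x,.0575-.01,.1]),q([x,.0575+.01,.1]);y=int(round(a[1]))
    l,h=edge(g,y,int(a[0])-6,int(a[0])+7),edge(g,y,int(b[0])-6,int(b[0])+7);P=ray(c,[[l,y],[h,y]],.1)
    print("rail",x,y,P.mean(0).round(4),(P[1,1]-P[0,1]).round(4))
for cam in("wrist","top"):
  r.snapshot(cam)
  for t in("holder","trigger_grip","trigger"):
    for p in r.look_for(cam,t)[:4]:print(cam,t,np.round(p["point"],4),round(p["confidence"],2))
E
```

```text
[0.54854637 0.05941683 0.3033777 ] 0.40059175414362663 [ 0.03758762  0.60760805 -0.37719833  1.78233764  0.29552582  0.80766776
  1.10913031]
web 0.526 158 299.5 344.4 [0.5259 0.0598 0.105 ] 0.0376
web 0.532 165 299.8 343.7 [0.5319 0.0597 0.105 ] 0.037
web 0.54 174 299.9 343.4 [0.5397 0.0599 0.105 ] 0.037
web 0.548 183 300.0 343.5 [0.5476 0.0601 0.105 ] 0.0373
rail 0.47 88 [0.47   0.0569 0.1   ] 0.0209
rail 0.49 113 [0.4896 0.0573 0.1   ] 0.0207
rail 0.505 132 [0.505  0.0577 0.1   ] 0.0206
wrist holder [0.5388 0.0553 0.1052] 0.91
wrist holder [0.5072 0.1956 0.0449] 0.8
wrist holder [0.5276 0.3273 0.0456] 0.7
wrist holder [0.6395 0.1602 0.0484] 0.56
wrist trigger_grip [ 0.5529 -0.1677  0.1349] 0.72
wrist trigger [ 0.5557 -0.1706  0.1335] 0.78
top holder [0.5127 0.1976 0.0475] 0.79
top holder [0.5236 0.3217 0.0443] 0.72
top holder [0.6447 0.1728 0.0438] 0.49
top trigger_grip [ 0.5497 -0.1732  0.1858] 0.59
```

```bash
python3 - <<'E'
from h import *
d=np.load("pics/w3.npz");c=(d["K"],d["e"],d["M"])
print("trig top outline", ray(c,[[30+p[0]/2.2,80+p[1]/2.2] for p in((18,352),(30,410),(78,408),(68,350),(48,380))],.19).round(4).tolist())
print("handle top",ray(c,[[30+282/2.2,80+345/2.2]],.17).round(4))
p=[.5545,-.1760]
print(delta([p[0],p[1],.31],down(1.3)),delta([p[0],p[1],.31],down(181.3)))
E
```

```text
trig top outline [[0.5427, -0.1779, 0.19], [0.5633, -0.1792, 0.19], [0.5626, -0.1634, 0.19], [0.5421, -0.1619, 0.19], [0.5525, -0.1707, 0.19]]
handle top [[ 0.5495 -0.1045  0.17  ]]
(array([-0.0003, -0.2357, -0.0072]), array([-3.000e-02, -4.000e-02,  9.001e+01])) (array([-0.0003, -0.2357, -0.0072]), array([ 4.000e-02, -3.000e-02, -8.999e+01]))
```

play_rows(translation=[[0,-0.039,0],[0,-0.039,0],[0,-0.039,0],[0,-0.039,0],[0,-0.039,0],[0,-0.039,0],[0,0,0],[0,0,0],[0,0,0],[0,0,0],[0,0,0],[0,0,0],[0,0,0],[0,0,0],[0,0,0],[0,0,0],[0,0,0]], delta_rot=[[0,0,0],[0,0,0],[0,0,0],[0,0,0],[0,0,0],[0,0,0],[0,0,-10],[0,0,-10],[0,0,-10],[0,0,-10],[0,0,-10],[0,0,-10],[0,0,-10],[0,0,-10],[0,0,-10],[0,0,0],[0,0,0]], grip=[0.2,0.2,0.2,0.2,0.2,0.2,0.2,0.2,0.2,0.2,0.2,0.2,0.2,0.2,0.2,0.2,0.2])

```text
clock: 15.88
tool_pos: [0.5538, -0.1746, 0.3024]
eef_rot: [0.712, -0.702, -0.001, 0.001]
contact_force: [0.1, 0.5, -0.1]
opening: 0.6
finger_force: 0.0
```

```bash
python3 - <<'E'
from h import *
s=r.get_state();print(s["tool_pos"],s["opening"],s["q"].round(3) if hasattr(s["q"],"round") else s["q"])
im=r.snapshot("wrist");c=cal("wrist");cv2.imwrite("pics/w7.png",im);np.savez("pics/w7.npz",K=c[0],e=c[1],M=c[2])
print("expect",proj(c,[[.5545+a*.012,-.1745+b*.007,.19] for a in(-1,1) for b in(-1,1)]).round(0).tolist())
for t in("trigger","trigger_grip"):
    for l in r.silhouettes("wrist",t)[:2]:
        ys,xs=np.nonzero(l["pixels"]);print(t,round(l["confidence"],2),xs.min(),xs.max(),ys.min(),ys.max(),len(xs))
    for p in r.look_for("wrist",t)[:2]:print(np.round(p["point"],4),round(p["confidence"],2))
g=cv2.cvtColor(im,cv2.COLOR_BGR2GRAY)
print(g[110:260:6,270:370:4])
E
```

```text
[ 0.55375433 -0.17456567  0.30235015] 0.6001936779996788 [ 0.783  0.824 -1.061  1.678  0.786  1.129  2.65 ]
expect [[339.0, 212.0], [338.0, 233.0], [300.0, 212.0], [300.0, 233.0]]
trigger 0.6 300 338 176 228 1765
[ 0.5568 -0.1835  0.1783] 0.87
trigger_grip 0.55 299 339 175 227 1872
[ 0.5549 -0.1834  0.1806] 0.65
[[107 126  75  64  63  62  61  61  60  61  78 102 103 105  96  60  58  62
   58  59  62  59  62  99 105]
 [ 65 100  82  63  63  62  61  60  63  63  82  97  99 100  92  61  59  60
   58  59  56  61  60  61  61]
 [ 64  93  84  63  63  63  62  58  58  60  77  99 102 100  92  56  59  60
   58  60  60  61  57  59  62]
 [ 65  76  82  62  60  59  61  60  59  59  73 101 104 103  93  57  57  57
   57  58  58  57  58  61  59]
 [ 65  73  83  62  59  61  62  62  61  61  81 102 103 103  95  58  57  59
   59  62  59  58  59  58  61]
 [ 65  64  72  61  58  60  59  40  33  34  62 100 101 101  90  31  32  34
   55  58  59  60  62  62  61]
 [ 64  58  61  64  63  60  51  34  27  35  58  98  98  97  90  32  36  33
   30  58  58  56  61  61  63]
 [ 65  86  90  64  58  59  35  36  34  32  32  30  
[... 1139 characters left out ...]
34  36  37  33  33  33  33  34  32  42
   57  56  97  95  96  97  96]
 [ 97  92  98  97  95  94  51  63  37  35  30  35  34  33  33  34  35  47
   58  53  94  98  96  95  97]
 [ 97  94  94  95  93  92  53  59  59  59  60  59  56  57  59  57  54  57
   52  56  95  97  95  95  97]
 [ 96  93  95  94  93  91  50  55  56  60  58  54  55  56  55  56  58  56
   52  55  93  96  96  96  95]
 [ 96  93  96  95  96  91  50  57  55  54  52  45  34  32  35  33  53  51
   50  58  92  93  95  96  95]
 [ 97  92  95  93  95  89  50  53  53  51  53  31  31  27  29  33  51  50
   49  60  91  93  94  92  97]
 [ 94  91  94  93  94  89  44  52  52  50  37  25  27  34  26  35  49  51
   48  58  93  93  93  90  96]]
```

play_rows(translation=[[0,0,0],[0,0,0],[0,0,0],[0,0,0],[0,0,0],[0,0,0],[0,0,0],[0,0,0],[0,0,0],[0,0,0],[0,0,0],[0,0,0],[0,0,0],[0,0,0],[0,0,0],[0,0,0],[0,0,0],[0,0,0],[0,0,0],[0,0,0]], delta_rot=[[0,0,10],[0,0,10],[0,0,10],[0,0,10],[0,0,10],[0,0,10],[0,0,10],[0,0,10],[0,0,10],[0,0,10],[0,0,10],[0,0,10],[0,0,10],[0,0,10],[0,0,10],[0,0,10],[0,0,10],[0,0,10],[0,0,0],[0,0,0]], grip=[0.2,0.2,0.2,0.2,0.2,0.2,0.2,0.2,0.2,0.2,0.2,0.2,0.2,0.2,0.2,0.2,0.2,0.2,0.2,0.2])

```text
clock: 18.62
tool_pos: [0.5541, -0.1738, 0.3032]
eef_rot: [0.7, 0.714, -0.0, -0.0]
contact_force: [-0.2, 0.8, 0.3]
opening: 0.596
finger_force: 0.0
```

```bash
python3 - <<'E'
from h import *
s=r.get_state();print(s["tool_pos"],np.round(s["q"],3))
im=r.snapshot("wrist");c=cal("wrist");cv2.imwrite("pics/w8.png",im);np.savez("pics/w8.npz",K=c[0],e=c[1],M=c[2])
print("expect",proj(c,[[.5545+a*.012,-.176+b*.007,.19] for a in(-1,1) for b in(-1,1)]).round(0).tolist())
for t in("trigger","trigger_grip"):
    for l in r.silhouettes("wrist",t)[:2]:
        ys,xs=np.nonzero(l["pixels"]);print(t,round(l["confidence"],2),xs.min(),xs.max(),ys.min(),ys.max(),len(xs))
g=cv2.cvtColor(im,cv2.COLOR_BGR2GRAY)
print(g[170:250:3,290:352:3])
print(delta([.5545,-.176,.210],down(1.3)))
E
```

```text
[ 0.55412675 -0.17384823  0.30318023] [ 0.352  0.631 -0.217  1.701  0.173  0.829  0.08 ]
expect [[300.0, 233.0], [300.0, 212.0], [338.0, 233.0], [339.0, 212.0]]
trigger 0.8 300 339 179 230 1838
trigger_grip 0.77 300 338 178 230 1848
[[ 69  37  47  47  51  49  52  82  84  86  87  86  88  69  54  53  56  52
   43  42  53]
 [ 51  36  47  49  49  50  50  82  87  83  86  88  89  71  51  52  53  54
   46  38  53]
 [ 53  38  48  49  42  50  53  83  85  83  88  89  84  63  51  50  53  52
   50  36  55]
 [ 49  36  44  45  49  48  38  37  42  41  38  42  41  39  45  51  51  49
   48  39  54]
 [ 47  38  44  45  47  43  28  32  32  29  31  31  34  29  34  49  51  48
   45  41  56]
 [ 50  33  33  27  28  25  29  28  28  27  30  30  27  32  34  39  41  39
   36  42  53]
 [ 45  35  31  31  35  28  32  28  31  31  30  31  33  27  32  36  33  36
   37  37  54]
 [ 51  34  30  33  31  30  29  32  29  31  30  29  33  29  33  37  36  34
   34  42  55]
 [ 50  32  33  35  34  31  32  32  34  29  34  30  32  33  37  37  37  39
   33  43  53]
 [ 50  33  37  31  34  34  31  29  31  28  36  35  34  34  38  34 
[... 903 characters left out ...]
 174 174]
 [113 113 113 115 109  84  75  71  64  64  62  66  64  73 106 150 174 174
  175 172 173]
 [113 116 111 115 115 116 115 109  98  98 100  99  97 111 158 175 174 174
  175 172 174]
 [115 115 110 115 116 115 116 111  95  96  96  95  97 113 157 175 176 173
  173 171 173]
 [113 116 111 115 116 116 116 112  99  96  97  98  97 114 136 174 176 174
  174 171 173]
 [115 116 114 116 114 117 115 112  98  96  99  96  99 114 136 176 176 174
  174 171 173]
 [114 115 114 117 116 116 114 115  99  96  97  96  98 115 135 175 176 175
  173 172 172]
 [115 117 113 115 117 116 114 115 100  99 101 100  99 113 135 175 176 174
  173 173 173]]
(array([-0.002 ,  0.0005,  0.0929]), array([-0.06, -0.02, -0.2 ]))
```

play_rows(translation=[[-0.0025,0.0005,0.023],[0,0,0.023],[0,0,0.023],[0,0,0.024],[0,0,0],[0,0,0],[0,0,0],[0,0,0],[0,0,0],[0,0,0],[0,0,0]], delta_rot=[[0,0,0],[0,0,0],[0,0,0],[0,0,0],[0,0,0],[0,0,0],[0,0,0],[0,0,0],[0,0,0],[0,0,0],[0,0,0]], grip=[0.2,0.2,0.2,0.2,0.2,-0.2,-0.6,-1,-1,-1,-1], squeeze=35)

```text
clock: 20.15
tool_pos: [0.5541, -0.1766, 0.2106]
eef_rot: [0.701, 0.713, -0.001, -0.001]
contact_force: [-2.2, -0.6, 5.8]
opening: 0.266
finger_force: 35.0
```

```bash
python3 - <<'E'
from h import *
s=r.get_state();p=np.array(s["tool_pos"]);R0=R.from_quat(s["eef_rot"]);print(p,s["contact_force"],s["moment"],s["opening"],R0.as_matrix().round(3).tolist())
# hinge: at z .06 below grip; arc increments, TCP radius
rad=p[2]-.06
for n,a in((8,.34),(8,-.34)):
    d=a/n;print(n,"step deg",np.degrees(d),"chord tool x",2*rad*np.sin(d/2)*np.cos(d/2),"z",2*rad*np.sin(d/2)**2)
T=r.snapshot("top");cv2.imwrite("pics/t5.png",T)
t=cal("top");print(proj(t,[[.5509,-.014,.09],[.5515,-.044,.092],[.55,.042,.1],[.5505,.0,.09]]).round(1).tolist())
g=cv2.cvtColor(T,cv2.COLOR_BGR2GRAY);print(g[193:201,296:350].tolist())
E
```

```text
[ 0.55407926 -0.17664401  0.21056077] [-2.24429266 -0.5622333   5.75654924] [-0.01367794  0.56903083  0.0510198 ] 0.2659041030186715 [[-0.018, 1.0, -0.002], [1.0, 0.018, -0.0], [-0.0, -0.002, -1.0]]
8 step deg 2.435070629305999 chord tool x 0.006396906454927803 z 0.00013595472680206838
8 step deg -2.435070629305999 chord tool x -0.006396906454927803 z 0.00013595472680206838
[[316.4, 196.2], [326.3, 196.2], [297.9, 195.6], [311.8, 196.2]]
[[176, 199, 149, 72, 34, 29, 45, 66, 71, 73, 74, 73, 75, 75, 75, 74, 75, 77, 76, 72, 67, 38, 20, 36, 66, 77, 78, 79, 78, 72, 42, 34, 35, 42, 40, 36, 35, 32, 52, 93, 104, 97, 97, 88, 77, 55, 35, 31, 36, 28, 18, 17, 23, 22], [200, 209, 153, 72, 34, 33, 44, 64, 74, 75, 75, 74, 72, 71, 72, 74, 72, 71, 73, 75, 68, 38, 24, 47, 88, 99, 100, 100, 102, 87, 56, 41, 40, 42, 43, 38, 32, 33, 70, 126, 138, 139, 135, 132, 128, 108, 57, 35, 36, 26, 14, 22, 31, 25], [206, 210, 152, 71, 31, 36, 44, 65, 74, 72, 75, 75, 73, 72, 73, 74, 73, 74, 70, 74, 69, 43, 29, 57, 109, 127, 128, 128, 128, 115, 74, 44, 44, 42, 42, 39, 33, 31, 80, 148, 165, 166, 167, 164, 161, 143, 76,
[... 465 characters left out ...]
79, 39, 39, 24, 13, 12, 11, 8], [208, 210, 151, 71, 34, 33, 41, 69, 76, 77, 76, 74, 76, 75, 74, 74, 76, 75, 74, 72, 68, 42, 22, 40, 70, 73, 79, 79, 73, 70, 49, 41, 48, 47, 41, 41, 34, 33, 66, 119, 135, 134, 133, 133, 127, 113, 61, 35, 40, 31, 21, 16, 11, 8], [208, 210, 151, 71, 34, 32, 44, 67, 73, 76, 78, 76, 78, 75, 75, 76, 79, 74, 73, 77, 69, 44, 23, 26, 40, 44, 43, 45, 44, 41, 27, 32, 43, 42, 43, 37, 35, 32, 38, 70, 72, 74, 74, 74, 67, 60, 36, 36, 41, 37, 36, 28, 18, 19], [208, 210, 151, 73, 34, 31, 43, 66, 75, 76, 76, 74, 77, 75, 75, 76, 74, 75, 77, 74, 72, 51, 32, 25, 33, 32, 31, 31, 38, 34, 29, 27, 31, 33, 33, 28, 26, 26, 27, 35, 36, 35, 33, 38, 28, 22, 19, 33, 44, 46, 48, 39, 31, 33]]
```

play_rows(translation=[[0.00683,0,0.00015],[0.00683,0,0.00015],[0.00683,0,0.00015],[0.00683,0,0.00015],[0.00683,0,0.00015],[0.00683,0,0.00015],[0.00683,0,0.00015],[0,0,0]], delta_rot=[[0,-2.6,0],[0,-2.6,0],[0,-2.6,0],[0,-2.6,0],[0,-2.6,0],[0,-2.6,0],[0,-2.6,0],[0,0,0]], grip=[-1,-1,-1,-1,-1,-1,-1,-1])

```text
clock: 21.2
tool_pos: [0.5531, -0.129, 0.2032]
eef_rot: [0.691, 0.705, -0.112, 0.113]
contact_force: [-4.5, 1.1, 9.1]
opening: 0.267
finger_force: 35.0
```

```bash
cat >> h.py <<'E'
def look(name):
    s=r.get_state();p=np.array(s["tool_pos"]);M=R.from_quat(s["eef_rot"]).as_matrix()
    G=p+M@[0,0,.045];h=np.array([.5545,-.1768,.06])
    print("tilt",np.arctan2(-M[1,2],-M[2,2]).round(4),"grip angle",np.arctan2(G[1]-h[1],G[2]-h[2]).round(4),"rad",np.hypot(*(G-h)[1:]).round(4),"F",np.round(s["contact_force"],2),"M",np.round(s["moment"],2),"op",round(s["opening"],3),"t",s["clock"])
    T=r.snapshot("top");cv2.imwrite(f"pics/{name}.png",T);g=cv2.cvtColor(T,cv2.COLOR_BGR2GRAY)
    print("cols 285-",g[195:198,285:350].mean(0).astype(int).tolist())
E
python3 -c "
from h import *
look('t6')"
```

```text
tilt 0.3195 grip angle 0.3233 rad 0.106 F [-4.51  1.15  9.1 ] M [ 0.2   0.72 -0.12] op 0.267 t 21.2
cols 285- [114, 126, 199, 222, 223, 224, 224, 214, 171, 123, 142, 206, 210, 151, 71, 34, 31, 44, 67, 75, 74, 70, 60, 43, 33, 29, 31, 31, 31, 30, 34, 35, 36, 36, 38, 38, 40, 43, 44, 43, 40, 37, 35, 35, 31, 31, 33, 31, 29, 30, 30, 30, 33, 38, 37, 38, 37, 36, 36, 34, 31, 28, 29, 35, 39]
```

play_rows(translation=[[-0.00683,0,0.00015],[-0.00683,0,0.00015],[-0.00683,0,0.00015],[-0.00683,0,0.00015],[-0.00683,0,0.00015],[-0.00683,0,0.00015],[-0.00683,0,0.00015],[0,0,0]], delta_rot=[[0,2.6,0],[0,2.6,0],[0,2.6,0],[0,2.6,0],[0,2.6,0],[0,2.6,0],[0,2.6,0],[0,0,0]], grip=[-1,-1,-1,-1,-1,-1,-1,-1])

```text
clock: 22.25
tool_pos: [0.554, -0.1763, 0.2105]
eef_rot: [0.701, 0.713, 0.0, -0.001]
contact_force: [-2.6, 2.5, 7.3]
opening: 0.27
finger_force: 35.0
```

```bash
python3 -c "
from h import *
look('t7')
S=r.snapshot('scene');cv2.imwrite('pics/s7.png',S);c=cal('scene')
u=np.array([-.0218,.9998]);P=lambda y,z:[.5494+u[0]*(y-.13),.0589+u[1]*(y-.13),z]
for y in(.02,.04,.06,.08,.1,.116):print(y,proj(c,[P(y,.088)])[0].round(1),end=' ')
"
```

```text
tilt -0.0024 grip angle 0.0058 rad 0.1055 F [-2.59  2.52  7.28] M [0.62 0.65 0.09] op 0.27 t 22.25
cols 285- [112, 127, 197, 221, 224, 224, 223, 215, 172, 122, 141, 206, 209, 153, 70, 35, 30, 43, 68, 76, 74, 75, 68, 48, 28, 56, 108, 124, 124, 126, 126, 120, 92, 54, 46, 46, 43, 41, 37, 36, 79, 152, 171, 171, 171, 170, 171, 170, 172, 170, 170, 171, 169, 169, 167, 154, 126, 65, 37, 38, 23, 10, 15, 17, 18]
0.02 [302.1 199.5] 0.04 [306.  202.5] 0.06 [310.  205.6] 0.08 [314.  208.7] 0.1 [318.2 211.9] 0.116 [321.5 214.5]
```

play_rows(translation=[[0.00683,0,0.00015],[0.00683,0,0.00015],[0.00683,0,0.00015],[0.00683,0,0.00015],[0.00683,0,0.00015],[0.00683,0,0.00015],[0.00683,0,0.00015],[0,0,0],[-0.00683,0,0.00015],[-0.00683,0,0.00015],[-0.00683,0,0.00015],[-0.00683,0,0.00015],[-0.00683,0,0.00015],[-0.00683,0,0.00015],[-0.00683,0,0.00015],[0,0,0],[0,0,0]], delta_rot=[[0,-2.6,0],[0,-2.6,0],[0,-2.6,0],[0,-2.6,0],[0,-2.6,0],[0,-2.6,0],[0,-2.6,0],[0,0,0],[0,2.6,0],[0,2.6,0],[0,2.6,0],[0,2.6,0],[0,2.6,0],[0,2.6,0],[0,2.6,0],[0,0,0],[0,0,0]], grip=[-1,-1,-1,-1,-1,-1,-1,-1,-1,-1,-1,-1,-1,-1,-1,-1,-1])

```text
clock: 24.48
tool_pos: [0.5541, -0.1761, 0.2104]
eef_rot: [0.701, 0.713, -0.0, -0.001]
contact_force: [-2.6, 0.9, 5.0]
opening: 0.264
finger_force: 35.0
```

```bash
python3 -c "
from h import *
look('t8')
"
```

```text
tilt -0.0007 grip angle 0.0074 rad 0.1054 F [-2.6   0.91  4.96] M [0.47 0.56 0.01] op 0.264 t 24.475
cols 285- [109, 125, 199, 221, 224, 224, 223, 213, 172, 121, 142, 206, 208, 150, 69, 28, 21, 38, 84, 116, 123, 124, 123, 119, 91, 52, 45, 47, 46, 41, 37, 36, 80, 153, 172, 173, 173, 173, 174, 171, 172, 172, 173, 172, 172, 173, 170, 160, 156, 168, 172, 166, 153, 151, 161, 154, 126, 64, 34, 37, 21, 10, 13, 17, 20]
```

play_rows(translation=[[0.00341,0,4e-05],[0.00341,0,4e-05],[0,0,0],[0,0,0]], delta_rot=[[0,-1.3,0],[0,-1.3,0],[0,0,0],[0,0,0]], grip=[-1,-1,-1,-1])

```text
clock: 25.02
tool_pos: [0.554, -0.1694, 0.2103]
eef_rot: [0.701, 0.713, -0.016, 0.015]
contact_force: [-4.1, 0.6, 6.3]
opening: 0.266
finger_force: 35.0
```

```bash
cat >> h.py <<'E'
def ft():
    s=r.get_state();p=np.array(s["tool_pos"]);M=R.from_quat(s["eef_rot"]).as_matrix()
    G=p+M@[0,0,.045];h=np.array([.5545,-.1768,.06]);F=np.array(s["contact_force"])
    # torque about hinge axis (x) from force acting at grasp plus measured moment
    print("tilt",np.arctan2(-M[1,2],-M[2,2]).round(4),"ang",np.arctan2(G[1]-h[1],G[2]-h[2]).round(4),"Ftan",(M[:,0]@F).round(2),"Fax",(-M[:,2]@F).round(2),"Mx",np.round(s["moment"][0],3),"t",s["clock"])
E
python3 -c "
from h import *
look('t9');ft()
"
```

```text
tilt 0.045 grip angle 0.0507 rad 0.1054 F [-4.11  0.61  6.33] M [ 0.35  0.7  -0.01] op 0.266 t 25.025
cols 285- [112, 125, 195, 220, 223, 223, 222, 212, 171, 119, 138, 205, 208, 150, 69, 25, 24, 61, 109, 124, 122, 122, 123, 108, 62, 45, 45, 44, 43, 42, 39, 78, 152, 170, 172, 173, 171, 171, 171, 171, 170, 170, 171, 171, 172, 165, 146, 142, 155, 143, 131, 159, 172, 165, 146, 140, 137, 76, 35, 36, 21, 10, 15, 19, 16]
tilt 0.0449 ang 0.0505 Ftan 1.46 Fax 5.86 Mx 0.346 t 25.075
```

play_rows(translation=[[0.00341,0,4e-05],[0.00341,0,4e-05],[0,0,0],[0,0,0]], delta_rot=[[0,-1.3,0],[0,-1.3,0],[0,0,0],[0,0,0]], grip=[-1,-1,-1,-1])

```text
clock: 25.58
tool_pos: [0.5538, -0.1628, 0.2098]
eef_rot: [0.7, 0.713, -0.032, 0.032]
contact_force: [-4.1, 0.4, 6.2]
opening: 0.268
finger_force: 35.0
```

```bash
cat >> h.py <<'E'
def tq():
    s=r.get_state();p=np.array(s["tool_pos"]);h=np.array([.5545,-.1768,.06]);F=np.array(s["contact_force"])
    print("torque about hinge (as grip N)",((np.cross(p-h,F)+s["moment"])[0]/.105).round(2),(np.cross(p-h,F)[0]/.105).round(2))
E
python3 -c "
from h import *
look('t10');ft();tq()
"
```

```text
tilt 0.0906 grip angle 0.0939 rad 0.1055 F [-4.12  0.39  6.24] M [ 0.27  0.71 -0.05] op 0.268 t 25.575
cols 285- [110, 122, 194, 218, 220, 220, 220, 210, 170, 120, 138, 203, 205, 143, 62, 28, 60, 107, 122, 122, 122, 121, 108, 59, 45, 44, 45, 42, 39, 37, 55, 118, 161, 170, 172, 170, 169, 170, 171, 170, 170, 170, 169, 170, 166, 153, 159, 158, 140, 144, 162, 168, 159, 131, 128, 146, 116, 56, 34, 35, 18, 8, 11, 19, 18]
tilt 0.0905 ang 0.0939 Ftan 1.03 Fax 7.75 Mx 0.284 t 25.625
torque about hinge (as grip N) 1.35 -1.35
```

play_rows(translation=[[0.00341,0,4e-05],[0.00341,0,4e-05],[0,0,0],[0,0,0]], delta_rot=[[0,-1.3,0],[0,-1.3,0],[0,0,0],[0,0,0]], grip=[-1,-1,-1,-1])

```text
clock: 26.12
tool_pos: [0.5537, -0.1562, 0.2091]
eef_rot: [0.699, 0.712, -0.048, 0.048]
contact_force: [-4.6, 0.6, 7.5]
opening: 0.266
finger_force: 35.0
```

```bash
python3 -c "
from h import *
look('t11');ft();tq()
"
```

```text
tilt 0.1362 grip angle 0.1381 rad 0.1055 F [-4.63  0.61  7.53] M [ 0.17  0.72 -0.08] op 0.266 t 26.125
cols 285- [123, 158, 207, 217, 219, 220, 216, 192, 128, 100, 136, 191, 170, 85, 32, 60, 108, 121, 122, 122, 116, 90, 52, 44, 44, 44, 41, 38, 38, 80, 150, 168, 170, 172, 168, 169, 169, 169, 167, 169, 169, 170, 169, 158, 120, 124, 149, 139, 126, 128, 131, 146, 114, 105, 154, 171, 149, 76, 35, 35, 22, 18, 31, 32, 34]
tilt 0.1361 ang 0.1379 Ftan -0.3 Fax 7.9 Mx 0.218 t 26.175
torque about hinge (as grip N) 2.63 0.55
```

play_rows(translation=[[0.00341,0,4e-05],[0.00341,0,4e-05],[0,0,0],[0,0,0]], delta_rot=[[0,-1.3,0],[0,-1.3,0],[0,0,0],[0,0,0]], grip=[-1,-1,-1,-1])

```text
clock: 26.68
tool_pos: [0.5536, -0.1495, 0.2081]
eef_rot: [0.698, 0.71, -0.064, 0.064]
contact_force: [-4.8, 1.1, 8.1]
opening: 0.268
finger_force: 35.0
```

```bash
python3 -c "
from h import *
look('t12');ft();tq()
"
```

```text
tilt 0.1817 grip angle 0.1824 rad 0.1056 F [-4.83  1.09  8.08] M [ 0.15  0.74 -0.08] op 0.268 t 26.675
cols 285- [141, 195, 217, 219, 219, 218, 210, 170, 120, 138, 202, 202, 134, 56, 42, 85, 113, 119, 122, 114, 88, 48, 42, 44, 42, 42, 36, 37, 77, 149, 170, 169, 171, 169, 170, 170, 168, 169, 170, 169, 171, 170, 162, 136, 124, 158, 171, 165, 147, 142, 158, 151, 116, 61, 34, 35, 37, 35, 39, 39, 41, 40, 44, 41, 43]
tilt 0.1816 ang 0.1823 Ftan -1.17 Fax 7.67 Mx 0.194 t 26.725
torque about hinge (as grip N) 3.65 1.8
```

play_rows(translation=[[0.00341,0,4e-05],[0.00341,0,4e-05],[0,0,0],[0,0,0]], delta_rot=[[0,-1.3,0],[0,-1.3,0],[0,0,0],[0,0,0]], grip=[-1,-1,-1,-1])

```text
clock: 27.22
tool_pos: [0.5534, -0.1431, 0.2068]
eef_rot: [0.696, 0.709, -0.08, 0.08]
contact_force: [-4.5, 1.0, 8.3]
opening: 0.268
finger_force: 35.0
```

```bash
python3 -c "
from h import *
look('t13');ft();tq()
"
```

```text
tilt 0.2274 grip angle 0.2248 rad 0.1056 F [-4.47  1.05  8.28] M [ 0.13  0.76 -0.1 ] op 0.268 t 27.225
cols 285- [143, 195, 217, 220, 220, 220, 212, 173, 120, 139, 203, 203, 138, 57, 45, 86, 116, 121, 117, 90, 52, 44, 44, 44, 41, 37, 33, 79, 153, 170, 171, 172, 172, 172, 169, 169, 171, 171, 171, 172, 170, 165, 146, 95, 48, 36, 35, 36, 38, 40, 36, 36, 35, 34, 33, 32, 32, 33, 30, 28, 29, 31, 32, 39, 37]
tilt 0.2273 ang 0.2248 Ftan -1.35 Fax 8.16 Mx 0.093 t 27.275
torque about hinge (as grip N) 2.91 2.02
```

play_rows(translation=[[0.00315,0,3e-05],[0.00315,0,3e-05],[0.00315,0,3e-05],[0,0,0],[0,0,0]], delta_rot=[[0,-1.2,0],[0,-1.2,0],[0,-1.2,0],[0,0,0],[0,0,0]], grip=[-1,-1,-1,-1,-1])

```text
clock: 27.9
tool_pos: [0.5532, -0.1345, 0.2046]
eef_rot: [0.694, 0.705, -0.102, 0.103]
contact_force: [-4.6, 0.3, 8.9]
opening: 0.271
finger_force: 35.0
```

```bash
python3 -c "
from h import *
look('t14');ft();tq()
S=r.snapshot('scene');cv2.imwrite('pics/s14.png',S)
"
```

```text
tilt 0.291 grip angle 0.2816 rad 0.1057 F [-4.59  0.25  8.89] M [-0.06  0.73 -0.13] op 0.271 t 27.9
cols 285- [145, 197, 220, 222, 222, 223, 214, 173, 122, 140, 205, 207, 139, 57, 44, 87, 116, 110, 63, 45, 45, 46, 46, 40, 39, 59, 123, 164, 171, 155, 96, 47, 33, 32, 28, 28, 31, 32, 31, 33, 30, 34, 33, 33, 36, 37, 43, 40, 34, 33, 32, 32, 32, 30, 30, 29, 31, 31, 33, 35, 38, 36, 37, 36, 36]
tilt 0.2909 ang 0.2815 Ftan -3.6 Fax 8.71 Mx 0.006 t 27.95
torque about hinge (as grip N) 5.23 5.18
```

```bash
python3 -c "
from h import *
look('t15');print(r.finish_job())
"
```

```text
tilt 0.2909 grip angle 0.2815 rad 0.1057 F [-4.57 -0.75  9.38] M [ 0.02  0.75 -0.17] op 0.271 t 28.0
cols 285- [145, 197, 220, 223, 223, 223, 212, 173, 123, 140, 205, 207, 140, 57, 43, 86, 115, 109, 63, 46, 45, 45, 43, 41, 38, 61, 123, 164, 172, 154, 96, 47, 33, 32, 31, 28, 30, 28, 26, 30, 31, 34, 33, 33, 36, 41, 44, 43, 37, 34, 34, 31, 28, 31, 30, 29, 30, 31, 33, 36, 36, 39, 35, 38, 35]
the job is handed in; nothing more can be done
None
```

The holder hangs on the rail in front of the foot and is pressed against it with the foot about 10 mm in, roughly half its travel. I handed the job in at 28 s with the trigger still held. No pass/fail result came back.

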